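# Unlock the towel dispenser with its release key

## Task

The hand-towel dispenser on the counter is empty. Take the release key from the tool stand, push it gently through the slot in the dispenser's top until the hidden catch lets go, swing the front cover all the way down for refilling, and put the key back upright, fully home, in its hole in the stand. Leave the thermometer and the other things alone.

Things in the scene. Friction and masses are not known exactly. Their poses are not given: they have to be found in the camera images.
- dispenser: white plastic counter-top towel dispenser, fixed to the counter: 280 wide (y), 140 deep (x), 200 high. Origin: centre of its underside; its own -x points out of its front. Under its top slot, out of sight, is a sprung 16 x 24 mm catch tab: it starts to move at 4 N, lets go after 6 mm of travel at 7 to 9 N, and meets a hard stop after 8 mm. The thin plastic cracks above 30 N
- slot (a point): centre of the mouth of the key slot, in the upper face of the 4 mm top plate, 35 mm in front of the dispenser's centre, 200 mm above the counter; axes as the dispenser's. Slot 7.5 mm (x) by 16 mm (y), edge barely broken, straight down. How deep the hidden tab's top lies under this point differs between dispensers: 12 to 32 mm
- cover (a joint): angle of the front cover (rad): 0 shut, 1.5 fully down on its stop. The hinge runs along the dispenser's y, 66 mm in front of its centre, 12 mm above the counter; the top swings out along the dispenser's -x and down. Let go by the catch, it springs ajar to about 0.2. A stiff hinge then holds it where left (2 to 4 N at the top moves it); past about 0.8 it sinks down slowly by itself
- cover_top (a point): middle of the upper edge of the cover's panel (280 mm wide, 4 mm thick), 186 mm from the hinge axis. Ajar, it leaves a gap of about 35 mm to the front edge of the top plate, which is 63 mm in front of the dispenser's centre. Inside the cover only the middle 30 mm carries catch parts, and each side edge a flange 12 mm in
- stand: brown wooden tool stand, fixed: block 60 (x) x 150 (y) x 80 mm high with two upright holes 84 mm apart. Origin: centre of its underside, z up
- hole_left (a point): mouth (centre, on the stand's top face, 80 mm above the counter) of the stand's hole at its +y end: 10 mm wide, 78 mm deep, mouth flared to 14 mm
- hole_right (a point): the same for the hole at the stand's -y end. The key starts in one of the two holes, the thermometer in the other
- key: release key standing upright in the stand, about 60 g. Origin: centre of the lower end of its steel rod; z runs up along the rod. Rod 6 mm thick, 73 mm long up to a steel collar (18 mm wide, 7 mm high) that rests on the stand's top; above it a flat black plastic grip 12 mm thick (x), 28 mm wide (y), from 80 to 130 mm above the origin
- key_tip (a point): the same point: centre of the lower end of the key's rod
- thermometer: probe thermometer with a round 38 mm steel dial, standing in the stand's other hole; origin at the lower end of its stem, its dial 83 to 93 mm above that
- pail: clear plastic pail, 124 mm wide, 115 mm high; origin at the centre of its underside
- bottle: clear bottle with a blue cap, 70 mm wide, 230 mm high; origin at the centre of its underside

How it is judged (in metres and radians):
On the way, in this order (a step that is already met when the one before it is completed fails the run):
1. the key's tip is pushed into the slot in the dispenser's top (horizontal distance between key_tip and slot below 0.012 m and z of key_tip in the frame of slot below -0.008 m), for 0.05 s.
2. the catch lets go and the front cover springs ajar while the key is in the slot (all of step 1 and value of joint cover above 0.1 rad), for 0.05 s.
3. the front cover is swung fully down (value of joint cover above 1.35 rad), for 0.1 s.
At the end, for the whole second after the job is handed in: The cover is down past 1.35 rad (about 77 degrees; its stop is at 1.5) and the key stands in its hole in the stand again: tip within 6 mm of the hole's axis and at least 68 mm below the stand's top, upright within 0.1 rad, at rest and let go (value of joint cover above 1.35 rad and ((horizontal distance between key_tip and hole_left below 0.006 m and z of key_tip in the frame of hole_left below -0.068 m) or (horizontal distance between key_tip and hole_right below 0.006 m and z of key_tip in the frame of hole_right below -0.068 m)) and angle between key's own z axis and vertical below 0.1 rad and linear speed of key below 0.02 m/s); the robot touches nothing.
It fails at once if the key is pressed on any part of the dispenser with more than 30 N (its thin plastic cracks) (contact force between key and dispenser above 30 N).
It fails at once if the hand or arm knocks or presses the dispenser with more than 30 N (contact force between any of the fingers, the arm and dispenser above 30 N).
It fails at once if the thermometer is shifted by more than 15 mm (distance of thermometer from where it was at the start of the episode above 0.015 m).
It fails at once if the pail or the bottle is shifted by more than 30 mm (distance of any of pail, bottle from where it was at the start of the episode above 0.03 m).
It also fails if it takes over 64 s, if anything falls off the work surface, if the arm or the gripper's body presses on something with over 40 N, if the wrist force passes 120 N, or if a joint passes its speed limit or range.

## Robot

A 6-joint arm with a two-finger parallel gripper is mounted at the origin on the work surface. World frame = base frame: x ahead of the robot, y to its left, z up, the work surface at z = 0. Lengths are in m, angles in degrees, forces in N, time in s.
With the tool pointing down it reaches from about 0.375 to 0.9 m from the base axis. Payload 3.1 kg.
Tool frame: the origin (TCP) lies at the very end of the fingers, on their centre line; the grasp point (between the pads) lies 19 mm behind it (grip_point_offset is the distance from the TCP to the grasp point, in m); y points along the fingers, x is the direction in which the jaws open and shut, and the axes are right-handed (so a half turn about y gives the same grasp; the last joint's range is limited). The gripper opens to 87 mm and grips with 3 to 60 N. Pads are 19 mm wide; open, the fingers measure 117 mm over their backs; the gripper's body (75 mm by 190 mm) begins 51 mm behind the grasp point.
Start: joints at [-86.889, 30.224, 82.088, -0, 67.689, -10.227], TCP at [0.144, -0.608, 0.223] pointing down, gripper open.
Joint ranges: [-176.69, 176.69], [-43.24, 126.21], [12.49, 139.97], [-82, 262], [0, 151.66], [-163.58, 163.58]. Speed limits (degrees/s): [159.86, 159.86, 180, 180, 180, 180].

## Interface

Orientations are given as a 3x3 rotation matrix whose columns are the frame's x, y, z axes.
In Python, from rig import * gives the robot as it stands.
- The arm moves only by the tool send_rows, never from a script. Its argument "moves" is text: rows parted by semicolons, each of 5 numbers parted by spaces: the finger opening in mm, from 0 to 87, then the shift along the tool's x, y, z in mm, then the turn about the tool's y in degrees. In form: fingers dx dy dz yaw; .... A call has 1 to 20 rows; each row shifts and turns the commanded pose from where the row before left it, along the tool's axes as they then stand; what a row does not reach is not made up. A row lasts 1/12 s, in which the tool goes at most 41.7 mm and 7.16 degrees, less where a joint would pass 70% of its speed; a pose out of reach is approached as far as the arm can. A call is refused whole if a number of a shift passes 41.7 or a number of a turn 7.16, either way. A call with a gripper value outside its range is refused whole. The fingers move at their own pace and stop on an object; the grip force is fixed at half the most. Time passes only in rows, so rows that do not move let the fingers close. It gives the time, the measured TCP pose, the force and the opening at its end, in the units of the state.
- read_state(): the state, without advancing time (a new reading comes with each control period).
- capture(name): name is "side" or "top"; returns a dict with "image" (480x640x3 uint8, blue, green, red), "z_map" (480x640 float32, m along the optical axis (not along the pixel's ray), 0 where there is no reading), "mtx" (3x3 intrinsics, pixels), "distortion" ([k1, k2, p1, p2, k3] as OpenCV has them; the pictures are not rectified), "origin" and "rotation" of the camera in the world. Camera axes: x right, y up, looking along -z (the intrinsics and any distortion apply to the point x, -y, -z); pixel columns grow to the right and rows downward; lengths in m; the calibration is good to about 2 mm. A picture is of the moment at which its call begins.
- hand_in(): hands the job in, once; it reports no verdict.
Trained networks look in a picture, given as the dict that the camera call returned (one of the last four; its "shot" number tells which), for a name from the list of things; names that differ only in an ending like _2 or _b are one class to them, and where a whole thing is asked for, a point or a joint stands for the part that bears it (a point fixed in the world has none). Each returns a list of dicts, best first, with "p" (0 to 1); they miss things now and then, are a little off and sometimes report something else, mostly with a low value. They report only what shows in the picture. A call takes as long as a camera call.
- search_frame(picture, name): "bbox" ([left, top, right, bottom] in pixels, round what is visible of it).
- masks_of(picture, name): "region" (480x640 bool, what is visible of it) and "bbox" ([left, top, right, bottom] in pixels, round what is visible of it).
- mark_of(picture, name): "pixel" ([row, column] in pixels: a listed point, or the origin of a listed thing).
The state is a dict: "time_s": time; "joint_positions": joint angles; "qvel": joint speeds; "tau": joint torques, N m; "position": TCP position; "tcp_rot": TCP orientation; "force": force on the tool from outside, world axes, zero at the start; "moment": the same for the moment, N m; "opening": opening from 0.0 (shut) to 1.0 (fully open).
Only numpy, scipy, OpenCV 4.12 (cv2) and the standard library are available. Lean on these libraries where they do the work, as an engineer would, in place of code of your own. Each camera call takes 0.05 s, during which the arm holds its last target. There are 200 camera calls.

## Working session

There is one attempt and no reset: what is moved stays moved. The work goes in short steps, Python scripts to look and compute and a tool call to move; the robot and the scene stay as the last step left them, time stands still between calls to the robot, and variables do not carry over. Pictures are saved under pics/ and viewed, about 8 in all and at most 12, crops included, and the job is handed in when it is done.

Besides the shell and the picture viewer there is one more tool, called after "Request:" by a JSON object that holds its "api" and its "payload". send_rows: Moves the arm, as the interface text tells. Its arguments: {"type":"object","properties":{"moves":{"type":"string"}},"required":["moves"]}

```bash
mkdir -p pics
cat > h.py <<'E'
from rig import *
import numpy as np, cv2
np.set_printoptions(precision=4,suppress=True)
def ray(c,rc):
    p=cv2.undistortPoints(np.array([[[rc[1],rc[0]]]],float),np.array(c["mtx"],float),np.array(c["distortion"],float))[0,0]
    R=np.array(c["rotation"]);return np.array(c["origin"]),R@np.array([p[0],-p[1],-1.])
def atz(c,rc,z):
    o,d=ray(c,rc);return o+d*(z-o[2])/d[2]
def atdepth(c,rc):
    o,d=ray(c,rc);r,k=int(round(rc[0])),int(round(rc[1]))
    return o+d*float(c["z_map"][r,k])
def cloud(c,mask=None):
    m=(c["z_map"]>0) if mask is None else mask&(c["z_map"]>0)
    r,k=np.nonzero(m)
    p=cv2.undistortPoints(np.stack([k,r],1)[:,None].astype(float),np.array(c["mtx"],float),np.array(c["distortion"],float))[:,0]
    d=np.c_[p[:,0],-p[:,1],-np.ones(len(p))]*c["z_map"][r,k][:,None]
    return d@np.array(c["rotation"]).T+np.array(c["origin"])
def proj(c,P):
    R=np.array(c["rotation"]);q=(np.array(P,float).reshape(-1,3)-np.array(c["origin"]))@R
    q=q*[1,-1,-1]
    return cv2.projectPoints(q,np.zeros(3),np.zeros(3),np.array(c["mtx"],float),np.array(c["distortion"],float))[0][:,0]
E
python3 - <<'E'
from h import *
s=read_state();print(s["position"],s["tcp_rot"],s["opening"],s["force"])
ims=[]
for n in("side","top"):
    c=capture(n);cv2.imwrite(f"pics/{n}0.png",c["image"])
    print(n,np.array(c["origin"]),np.array(c["rotation"])[:,2])
    for t in["dispenser","slot","cover_top","stand","hole_left","hole_right","key","key_tip","thermometer","pail","bottle"]:
        for m in mark_of(c,t)[:2]:
            px=m["pixel"];print(t,round(m["p"],2),np.round(px,1),end=" ")
            z={"slot":.2,"cover_top":.198,"hole_left":.08,"hole_right":.08}.get(t,0)
            print(atz(c,px,z))
        f=search_frame(c,t)
        if f:print("   box",np.round(f[0]["bbox"]),round(f[0]["p"],2))
E
```

```text
[ 0.1442 -0.6074  0.2216] [[ 0.2307 -0.0001  0.973 ]
 [-0.973   0.0022  0.2307]
 [-0.0022 -1.      0.0004]] 0.999698061247817 [0.7404 0.2439 0.9673]
side [0.2802 0.7504 1.0703] [-0.2363  0.6086  0.7575]
dispenser 0.58 [353.3 331.6] [0.494  0.1718 0.    ]
   box [252. 266. 414. 390.] 0.66
slot 0.78 [289.  332.8] [0.5011 0.1559 0.2   ]
slot 0.74 [158.9 416.7] [ 0.4598 -0.2442  0.2   ]
   box [249. 268. 419. 386.] 0.82
cover_top 0.61 [268.2 338. ] [0.5102 0.1062 0.198 ]
   box [270. 265. 385. 273.] 0.75
stand 0.56 [190.5 404.1] [ 0.4969 -0.3417  0.    ]
stand 0.39 [266.7 341.5] [ 0.5566 -0.0471  0.    ]
   box [380. 148. 430. 214.] 0.97
hole_left 0.72 [176.3 398.8] [ 0.5073 -0.3026  0.08  ]
   box [382. 145. 432. 210.] 0.66
hole_right 0.56 [160.1 416.7] [ 0.4833 -0.3769  0.08  ]
   box [383. 148. 435. 213.] 0.98
   box [414. 135. 424. 159.] 0.54
   box [416. 140. 423. 162.] 0.75
   box [392. 164. 410. 179.] 0.68
pail 0.7 [173.6 331.1] [ 0.6945 -0.3287  0.    ]
   box [307. 123. 356. 184.] 0.57
bottle 0.95 [407.2 200.9] [0.6833 0.3786 0.    ]
   box [168. 342. 222. 425.] 0.56
top [ 0.456
[... 283 characters left out ...]
6  0.   ]
stand 0.64 [286.1 457.8] [ 0.4859 -0.3481  0.    ]
   box [431. 265. 498. 303.] 0.56
hole_left 0.67 [278.7 448.5] [ 0.5022 -0.3061  0.08  ]
   box [428. 265. 496. 300.] 0.62
hole_right 0.77 [286.4 482.3] [ 0.4838 -0.3899  0.08  ]
hole_right 0.3 [272.2 273. ] [0.5144 0.1242 0.08  ]
   box [428. 263. 497. 300.] 0.57
key 0.57 [288.7 475.6] [ 0.4793 -0.395   0.    ]
   box [477. 284. 497. 293.] 0.43
   box [479. 283. 494. 292.] 0.46
thermometer 0.54 [279.  441.5] [ 0.5041 -0.3055  0.    ]
   box [443. 271. 456. 284.] 0.46
pail 0.89 [211.6 449.4] [ 0.6813 -0.3287  0.    ]
   box [433. 177. 485. 223.] 0.97
bottle 0.96 [211.4 179.3] [0.6764 0.3861 0.    ]
   box [146. 190. 191. 224.] 0.56
```

Run:
```python
import cv2,numpy as np
t=cv2.imread("pics/top0.png");s=cv2.imread("pics/side0.png")
a=cv2.resize(t[190:320,190:510],None,fx=2.5,fy=2.5,interpolation=cv2.INTER_CUBIC)
cv2.imwrite("pics/tc.png",a)
cv2.imwrite("pics/sc.png",cv2.resize(s[100:420,180:480],None,fx=1.85,fy=1.85,interpolation=cv2.INTER_CUBIC))
```

```text
(no output)
```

View pics/tc.png

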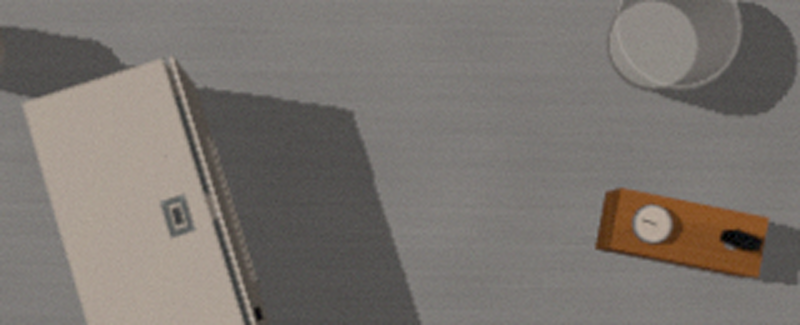

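View pics/sc.png

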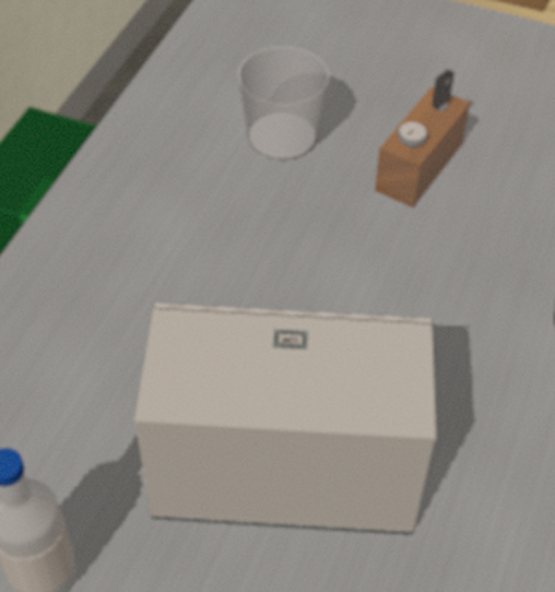

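Key (black grip, top pixel ≈(287,487)) is in the right hole; the thermometer dial is in the left hole. The slot is at about (275.6, 261) in the top picture, and the dispenser's front faces world −y. Next, fit the geometry.

Run:
```python
from h import *
for n in("top","side"):
    c=capture(n);P=cloud(c)
    for nm,lo,hi,xr,yr in[("disp",.192,.208,(.3,.75),(0,.36)),("stand",.074,.086,(.42,.58),(-.46,-.24))]:
        q=P[(P[:,2]>lo)&(P[:,2]<hi)&(P[:,0]>xr[0])&(P[:,0]<xr[1])&(P[:,1]>yr[0])&(P[:,1]<yr[1])]
        r=cv2.minAreaRect(q[:,:2].astype(np.float32)*1000);print(n,nm,len(q),np.median(q[:,2]),r);print(cv2.boxPoints(r))
    # key grip
    q=P[(P[:,2]>.09)&(P[:,2]<.15)&(P[:,0]>.42)&(P[:,0]<.56)&(P[:,1]>-.46)&(P[:,1]<-.24)]
    for a in(q[q[:,1]<-.36],q[q[:,1]>-.34]):
        if len(a):print(" obj",len(a),a.mean(0),a.min(0),a.max(0));
        t=a[a[:,2]>np.percentile(a[:,2],50)] if len(a) else a
        if len(t):print("  ",np.median(t[:,2]),cv2.minAreaRect(t[:,:2].astype(np.float32)*1000))
    # slot: dark pixels near
    for m in mark_of(c,"slot"):
        print("slot",m["p"],atz(c,m["pixel"],.2))
    img=cv2.cvtColor(c["image"],cv2.COLOR_BGR2GRAY)
    u,v=np.round(proj(c,[.503,.138,.2])[0]).astype(int);print(u,v);
    print(img[v-9:v+10,u-10:u+11])
```

```text
top disp 7733 0.20016672170117578 ((490.2926025390625, 171.1832275390625), (282.3031311035156, 144.99501037597656), 18.165098190307617)
[[333.5742 196.0627]
 [378.7773  58.294 ]
 [647.011  146.3037]
 [601.8079 284.0725]]
top stand 1164 0.08004025655951374 ((492.61956787109375, -347.58782958984375), (151.1284942626953, 61.480472564697266), 78.66341400146484)
[[ 447.6252 -415.6351]
 [ 507.9062 -427.7204]
 [ 537.6139 -279.5406]
 [ 477.3329 -267.4552]]
 obj 104 [ 0.4838 -0.3857  0.1267] [ 0.4742 -0.4011  0.0904] [ 0.4941 -0.3746  0.1418]
   0.13721903254581225 ((483.54119873046875, -388.6905822753906), (27.498044967651367, 11.754075050354004), 65.05520629882812)
 obj 184 [ 0.5009 -0.3059  0.1006] [ 0.4839 -0.3235  0.0945] [ 0.5178 -0.288   0.1092]
   0.10264924023352895 ((500.7049255371094, -305.0160827636719), (33.82118606567383, 34.021339416503906), 1.0105012655258179)
261 275
[[162 159 160 160 161 163 162 160 160 162 164 164 158 160 161 158 159 162
  161 149  97]
 [162 165 161 162 167 160 158 164 163 158 158 153 148 160 162 163 161 159
  167 154 124]
 [162 162 164 162 160 163 161 161 
[... 3384 characters left out ...]
1 121 107 131 155 150 128 120 117 126 136 140 138 144 159 160
  133 112 122]
 [172 169 151 122 109 129 150 141 121 117 115 124 136 141 144 147 155 156
  129 111 122]
 [173 169 150 123 111 121 132 127 121 122 124 127 130 137 140 142 147 149
  127 108 126]
 [172 167 149 127 119 118 117 115 116 114 116 115 115 116 119 120 124 125
  119 109 128]
 [172 169 155 138 133 134 129 124 119 119 120 119 115 110 113 114 113 114
  116 118 135]
 [173 171 166 158 156 157 155 153 148 148 148 145 141 141 137 139 139 137
  136 140 150]
 [173 172 173 170 170 172 172 169 169 169 167 167 165 165 164 165 165 164
  163 163 164]
 [172 172 173 172 173 171 172 172 173 173 172 174 173 172 174 174 171 172
  173 173 172]]
```

Run:
```python
from h import *
for n in("top","side"):
    R=[];K=[]
    for i in range(3):
        c=capture(n);img=cv2.cvtColor(c["image"],cv2.COLOR_BGR2GRAY).astype(float)
        g=np.array([.503,.138,.2]);u,v=np.round(proj(c,g)[0]).astype(int)
        if n=="side":v+=2
        w=11
        p=img[v-w:v+w+1,u-w:u+w+1]; 
        d=(np.median(img[v-25:v-12,u-10:u+10] if n=="side" else img[v-8:v+8,u-28:u-14])-p>25).astype(np.uint8)
        nl,l,st,ce=cv2.connectedComponentsWithStats(d,connectivity=8)
        j=l[w-3:w+4,w-3:w+4]; k=np.bincount(j[j>0]).argmax()
        cn=cv2.findContours((l==k).astype(np.uint8),cv2.RETR_EXTERNAL,cv2.CHAIN_APPROX_NONE)[0][0]
        f=np.zeros(p.shape,np.uint8);cv2.drawContours(f,[cn],-1,1,-1);rr,cc=np.nonzero(f)
        X=atz(c,[v-w+rr.mean(),u-w+cc.mean()],.2);R.append(X)
        b=[v-w+rr.mean(),u-w+cc.mean()]
        if i==0:
            print(n,b,f.sum());
            pts=np.array([atz(c,[v-w+q[0,1],u-w+q[0,0]],.2)[:2]*1000 for q in cn],np.float32);print(cv2.minAreaRect(pts))
        # key grip: black pixels
        u,v=np.round(proj(c,[.484,-.388,.115])[0]).astype(int)
        z=img[v-14:v+15,u-14:u+15];m=(z<50);m2=cv2.connectedComponentsWithStats(m.astype(np.uint8))
        if i==0:
            k=1+m2[2][1:,4].argmax();rr,cc=np.nonzero(m2[1]==k)
            P=np.array([atz(c,[v-14+a,u-14+b],.137)[:2]*1000 for a,b in zip(rr,cc)],np.float32);print("key",len(rr),cv2.minAreaRect(P),P.mean(0))
    print(np.mean(R,0))
```

```text
top [np.float64(276.0), np.float64(260.53374233128835)] 163
((500.4493713378906, 139.4206085205078), (34.6224365234375, 23.29658317565918), 19.063241958618164)
key 102 ((484.5946960449219, -382.88800048828125), (39.04862594604492, 15.515625953674316), 69.92912292480469) [ 484.2743 -383.3936]
[0.5005 0.1393 0.2   ]
side [np.float64(285.57894736842104), np.float64(339.8421052631579)] 19
((492.59326171875, 144.322998046875), (24.847103118896484, 11.11856746673584), 49.46519470214844)Traceback (most recent call last):
  File "<stdin>", line 24, in <module>
ValueError: attempt to get argmax of an empty sequence
```

Slot ≈ (0.5005, 0.139), key hole ≈ (0.484, −0.388), grip's wide axis ≈ 70°. Moving above the key.

Request:
{"api": "send_rows", "payload": {"moves": "60 0 0 0 -7.1;60 0 0 0 -7.1;60 0 0 0 -7.1;60 0 0 0 -7.1;60 0 0 0 -7.1;60 0 0 0 -7.1;60 0 0 0 -7.1;60 0 0 0 -6.9;60 20.35 4.3 26.9 0;60 20.35 4.3 26.9 0;60 20.35 4.3 26.9 0;60 20.35 4.3 26.9 0;60 20.35 4.3 26.9 0;60 20.35 4.3 26.9 0;60 20.35 4.3 26.9 0;60 20.35 4.3 26.9 0;60 20.35 4.3 26.9 0;60 20.35 4.3 26.9 0;60 20.35 4.3 26.9 0;60 20.35 4.3 26.9 0"}}

```text
time_s: 4.37
position: [0.4857, -0.3876, 0.1708]
tcp_rot: [[0.939, 0.0, 0.343], [-0.343, -0.0, 0.939], [0.0, -1.0, -0.0]]
force: [0.3, -0.9, -0.5]
opening: 0.691
```

Request:
{"api": "send_rows", "payload": {"moves": "60 0 0 0 0;60 0 0 0 0;60 0 0 0 0"}}

```text
time_s: 4.62
position: [0.4841, -0.3888, 0.1709]
tcp_rot: [[0.94, -0.001, 0.342], [-0.342, -0.0, 0.94], [-0.001, -1.0, -0.0]]
force: [0.2, -0.2, -0.2]
opening: 0.688
```

```bash
cat >> h.py <<'E'
def to(p,yaw=None):
    "tool-frame shift in mm from measured pose to world p; prints yaw"
    s=read_state();R=np.array(s["tcp_rot"]);d=(np.array(p)-s["position"])*1000
    a=np.degrees(np.arctan2(R[1,0],R[0,0]))
    if yaw is not None:
        print("turn",a-yaw)
        y=np.radians(yaw);R=np.array([[np.cos(y),0,-np.sin(y)*-1],[np.sin(y),0,-np.cos(y)*-1],[0,-1,0]])
        R[:,2]=np.cross(R[:,0],R[:,1])
    print("t",s["time_s"],"pos",np.array(s["position"]),"yaw",a,"F",np.array(s["force"]),"open",s["opening"]*87,"J",np.array(s["joint_positions"]))
    print("shift",R.T@d)
E
python3 - <<'E'
from h import *
to([.484,-.3875,.093])
c=capture("side");print(search_frame(c,"key")[:1])
o=c["image"];u,v=np.round(proj(c,[.484,-.3875,.12])[0]).astype(int)
cv2.imwrite("pics/k1.png",cv2.resize(o[v-55:v+45,u-60:u+60],None,fx=5,fy=5,interpolation=cv2.INTER_CUBIC))
E
```

```text
t 4.6167 pos [ 0.4841 -0.3888  0.1709] yaw -20.020133183689996 F [ 0.2167 -0.1509 -0.244 ] open 59.83551993733995 J [-49.0517  33.3327  85.5521  -0.0441  61.1268 -29.0103]
shift [-0.4544 77.8919  1.2423]
[{'bbox': [412.5, 137.7, 423.0, 158.6], 'p': 0.75}]
```

View pics/k1.png

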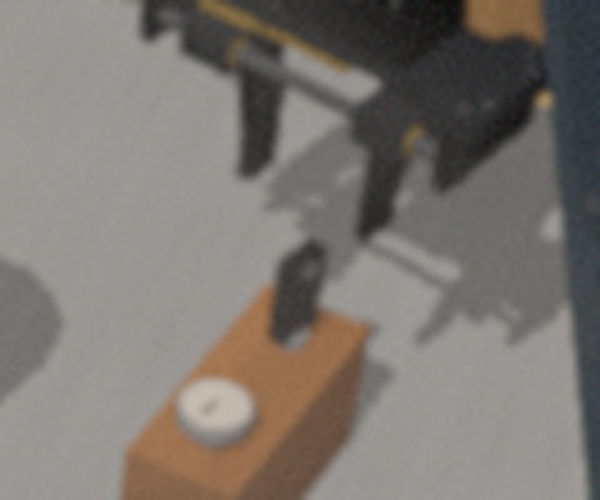

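The fingers straddle the grip (crop ≈ (300,290)), well clear of the thermometer. Descending and closing.

Request:
{"api": "send_rows", "payload": {"moves": "60 0 13 0.6 0;60 0 13 0.6 0;60 0 13 0 0;60 0 13 0 0;60 0 13 0 0;60 0 12 0 0;60 0 0 0 0;60 0 0 0 0;8 0 0 0 0;8 0 0 0 0;8 0 0 0 0;8 0 0 0 0;8 0 0 0 0;8 0 0 0 0;8 0 0 0 0;8 0 0 0 0"}}

```text
time_s: 6.05
position: [0.4848, -0.3875, 0.094]
tcp_rot: [[0.939, 0.0, 0.343], [-0.343, -0.0, 0.939], [0.0, -1.0, -0.0]]
force: [0.9, -0.1, 0.1]
opening: 0.171
```

Request:
{"api": "send_rows", "payload": {"moves": "8 0 0 0 0;8 0 0 0 0;8 0 0 0 0;8 0 0 0 0"}}

```text
time_s: 6.38
position: [0.4849, -0.3876, 0.094]
tcp_rot: [[0.939, 0.0, 0.343], [-0.343, -0.0, 0.939], [0.0, -1.0, 0.0]]
force: [-0.1, -0.4, 0.7]
opening: 0.14
```

Request:
{"api": "send_rows", "payload": {"moves": "8 0 -5 0 0;8 0 -10 0 0;8 0 -15 0 0;8 0 -20 0 0;8 0 -20 0 0;8 0 -20 0 0;8 0 -20 0 0;8 0 -20 0 0;8 0 -20 0 0;8 0 -20 0 0;8 0 -20 0 0;8 0 -10 0 -6;8 0 0 0 -6.5;8 0 0 0 -6.5;8 0 0 0 -6.5;8 0 0 0 -6.5;8 0 0 0 -6.2;8 0 0 0 0;8 0 0 0 0"}}

```text
time_s: 7.97
position: [0.4845, -0.3874, 0.2946]
tcp_rot: [[0.951, 0.0, -0.309], [0.309, -0.0, 0.951], [0.0, -1.0, -0.0]]
force: [0.6, -0.2, -1.4]
opening: 0.136
```

Run:
```python
from h import *
to([.5005,.139,.310])
c=capture("side");print(search_frame(c,"key")[:1],[ (m["p"],atz(c,m["pixel"],.207)) for m in mark_of(c,"key_tip")])
```

```text
t 7.9667 pos [ 0.4845 -0.3874  0.2946] yaw 17.97637232007853 F [ 0.5891 -0.1781 -1.3786] open 11.829435158755928 J [-48.9475  25.8667  77.7756  -0.0033  76.3474 -66.9231]
shift [177.6457 -15.53   495.7343]
[{'bbox': [421.8, 66.3, 434.8, 104.4], 'p': 0.7}] [(0.5, array([ 0.4859, -0.4023,  0.207 ]))]
```

Request:
{"api": "send_rows", "payload": {"moves": "8 0 -8 0 0;8 0 -7.5 5 0;8 9.4 0 26 0;8 9.4 0 26 0;8 9.4 0 26 0;8 9.4 0 26 0;8 9.4 0 26 0;8 9.4 0 26 0;8 9.4 0 26 0;8 9.4 0 26 0;8 9.4 0 26 0;8 9.4 0 26 0;8 9.4 0 26 0;8 9.4 0 26 0;8 9.4 0 26 0;8 9.4 0 26 0;8 9.4 0 26 0;8 9.4 0 26 0;8 9.4 0 26 0"}}

```text
time_s: 9.7
position: [0.4974, 0.0886, 0.3107]
tcp_rot: [[0.95, 0.002, -0.311], [0.311, -0.0, 0.95], [0.002, -1.0, -0.001]]
force: [-0.0, 0.3, 0.5]
opening: 0.138
```

Request:
{"api": "send_rows", "payload": {"moves": "8 9.4 0 26 0;8 8.5 0 22.7 0;8 0 0 0 0;8 0 0 0 0;8 0 0 0 0"}}

```text
time_s: 10.12
position: [0.4993, 0.1386, 0.3101]
tcp_rot: [[0.95, 0.001, -0.312], [0.312, -0.001, 0.95], [0.001, -1.0, -0.001]]
force: [-0.6, -0.6, -0.0]
opening: 0.132
```

Run:
```python
from h import *
to([.5005,.139,.300],18.2)
ims=[]
for n in("top","side"):
    c=capture(n)
    for t in("key_tip","slot"):
        for m in mark_of(c,t): print(n,t,m["p"],m["pixel"],atz(c,m["pixel"],.2),atz(c,m["pixel"],.223))
    u,v=np.round(proj(c,[.5005,.139,.23])[0]).astype(int)
    ims.append(cv2.resize(c["image"][v-35:v+35,u-28:u+28],None,fx=7,fy=7,interpolation=cv2.INTER_CUBIC));print(n,u-28,v-35)
cv2.imwrite("pics/s1.png",np.hstack(ims))
```

```text
turn -0.04488750824262766
t 10.1167 pos [0.4993 0.1386 0.3101] yaw 18.15511249175737 F [-0.5522 -0.5841 -0.0406] open 11.517002067342542 J [  3.1691  16.2369  90.6893  -0.0365  73.0255 -14.9754]
shift [ 1.2752 10.0885 -0.0272]
top slot 0.76 [275.7, 265.3] [0.5012 0.1287 0.2   ] [0.5004 0.126  0.223 ]
top 231 240
side key_tip 0.59 [274.9, 339.8] [0.5009 0.1211 0.2   ] [0.4951 0.1377 0.223 ]
side slot 0.91 [285.2, 334.9] [0.5007 0.1465 0.2   ] [0.4948 0.1624 0.223 ]
side 309 237
```

View pics/s1.png

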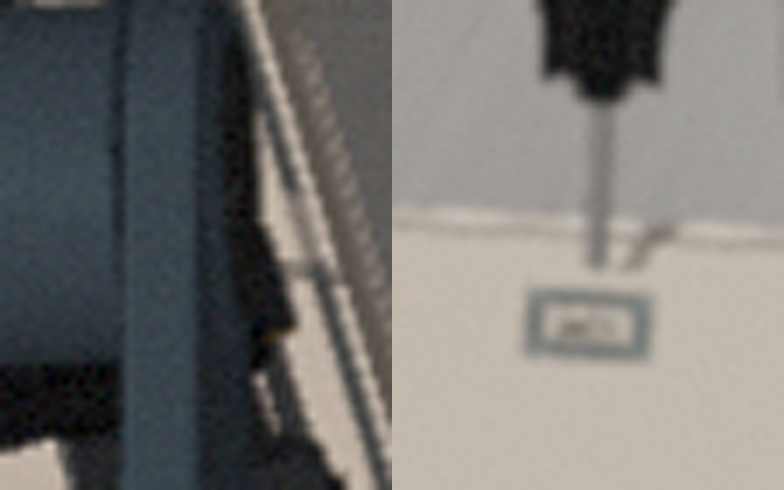

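Run:
```python
from h import *
c=capture("side")
for r in(282.5,282.9,283.3):print(atz(c,[r,336.6],.2))
for r in(273.5,274.,274.5):print(atz(c,[r,337.9],.2231))
print(proj(c,[[.5005,.139,.2],[.4993,.1386,.2231]]))
# refine: row/col profiles of tip & frame in averaged frames
a=np.mean([cv2.cvtColor(capture("side")["image"],cv2.COLOR_BGR2GRAY).astype(float) for _ in range(8)],0)
print(np.arange(325,350));print(np.round(a[262:294,325:350]).astype(int))
```

```text
[0.5    0.1396 0.2   ]
[0.4997 0.1404 0.2   ]
[0.4994 0.1413 0.2   ]
[0.4994 0.1361 0.2231]
[0.499  0.1372 0.2231]
[0.4986 0.1382 0.2231]
[[336.4846 282.1811]
 [337.4489 274.5244]]
[325 326 327 328 329 330 331 332 333 334 335 336 337 338 339 340 341 342
 343 344 345 346 347 348 349]
[[155 155 156 156 156 155 155 154 155 155 152 144 132 124 125 140 152 155
  156 156 156 156 155 154 155]
 [155 155 156 157 155 155 154 154 155 156 152 142 131 123 124 140 152 155
  156 156 156 155 155 154 155]
 [156 156 156 156 155 154 154 154 155 156 152 140 130 124 124 140 152 156
  156 157 155 154 154 154 155]
 [155 156 154 154 154 154 152 154 154 155 151 140 130 123 124 139 152 155
  156 156 155 154 154 155 156]
 [159 158 156 156 156 153 151 153 156 156 152 141 129 121 125 142 153 156
  156 155 154 154 154 155 156]
 [172 168 166 167 166 162 159 161 165 169 166 152 134 122 128 152 162 162
  159 158 154 154 153 153 154]
 [180 177 174 175 175 175 176 176 180 185 182 166 140 124 139 168 179 176
  173 167 160 153 148 145 150]
 [169 166 166 166 168 171 173 175 178 181 179 163 138 123 138 172 185 184
  181 1
[... 1844 characters left out ...]
33 132 132 130 127 125 126 126 126 127
  129 131 149 173 186 187 186]
 [188 186 181 173 171 172 171 167 162 160 161 160 155 152 154 154 152 150
  151 153 162 178 186 188 186]
 [187 187 187 185 185 185 185 184 182 182 182 182 180 181 180 180 180 179
  179 179 180 184 187 187 187]
 [187 186 187 187 188 188 188 187 188 187 188 188 188 188 188 188 188 188
  188 188 187 187 187 187 187]
 [186 187 187 186 187 187 187 186 187 188 187 187 187 187 188 187 187 187
  187 188 187 187 187 186 186]
 [187 187 187 186 187 187 187 187 187 187 186 187 187 187 187 187 187 186
  187 187 187 187 187 187 187]
 [187 187 187 187 186 187 187 187 187 188 186 187 186 187 187 187 187 186
  187 187 187 187 187 187 187]]
```

Side picture: the tip is at about (273.7, 337.6) and the slot frame centre at about (283, 336.5), so the tip looks 2–4 mm too far forward. Correct partly, lower and re-measure.

Request:
{"api": "send_rows", "payload": {"moves": "8 1.5 4 1.8 0;8 0 8 0 0;8 0 4 0 0;8 0 0 0 0;8 0 0 0 0;8 0 0 0 0"}}

```text
time_s: 11.37
position: [0.5002, 0.141, 0.2933]
tcp_rot: [[0.95, -0.0, -0.311], [0.311, -0.0, 0.95], [-0.0, -1.0, 0.0]]
force: [-0.5, 0.3, 0.5]
opening: 0.135
```

Run:
```python
from h import *
to([.5005,.139,.287],18.2)
L=[capture("side") for _ in range(8)];c=L[-1]
a=np.mean([cv2.cvtColor(x["image"],cv2.COLOR_BGR2GRAY).astype(float) for x in L],0)
print(np.arange(325,350));print(np.round(a[270:292,325:350]).astype(int))
e=np.array(read_state()["position"]);e[2]-=.087;print(proj(c,e))
```

```text
turn -0.05762283139756974
t 11.3667 pos [0.5002 0.141  0.2933] yaw 18.14237716860243 F [-0.4851  0.327   0.509 ] open 11.724697235860438 J [  3.4142  17.357   91.8504  -0.0022  70.8012 -14.7275]
shift [-0.3634  6.3493 -2.0158]
[325 326 327 328 329 330 331 332 333 334 335 336 337 338 339 340 341 342
 343 344 345 346 347 348 349]
[[171 171 170 169 169 171 170 170 172 168 152 133 122 135 162 168 169 169
  165 155 133 122 134 156 171]
 [183 184 184 182 183 182 180 178 178 172 153 134 122 136 164 172 172 164
  152 140 130 131 145 159 169]
 [188 188 188 188 188 188 187 186 186 179 158 134 124 143 175 186 185 174
  152 138 141 158 174 179 180]
 [188 188 188 188 188 188 188 188 188 181 159 134 126 147 180 190 186 172
  150 139 153 176 187 189 188]
 [188 188 188 188 187 188 188 188 188 181 160 134 126 148 177 182 173 157
  142 145 164 184 189 188 188]
 [187 187 188 187 188 188 188 189 188 182 160 135 126 148 170 164 151 144
  150 162 178 187 188 188 188]
 [187 187 188 186 186 188 188 188 188 181 158 134 126 142 160 150 140 149
  168 182 187 189 188 188 188]
 [188 188 184 178 177 178 178 178 1
[... 862 characters left out ...]
 155 156 163 162
  140 122 141 171 186 189 187]
 [188 182 164 141 131 132 130 126 127 129 130 129 129 130 134 133 138 140
  130 125 145 172 185 188 188]
 [188 184 170 154 149 148 144 138 134 132 133 132 128 125 127 128 126 129
  130 132 150 175 187 188 188]
 [188 187 182 174 173 174 172 168 163 161 161 160 156 154 154 154 152 151
  152 154 164 179 187 188 188]
 [188 189 188 186 186 186 186 185 184 183 183 183 181 180 182 181 181 180
  180 179 182 185 188 187 188]
 [188 188 188 188 188 189 188 189 189 188 188 189 188 188 190 189 189 189
  189 188 188 188 188 188 187]
 [188 188 187 188 188 188 188 188 188 188 188 188 188 188 188 188 189 188
  188 188 188 188 188 188 188]]
[[336.3056 280.8808]]
```

Request:
{"api": "send_rows", "payload": {"moves": "8 0 0 1.4 0;8 0 3 0 0;8 0 2 0 0;8 0 1 0 0;8 0 0.7 0 0;8 0 0.5 0 0;8 0 0 0 0;8 0 0 0 0"}}

```text
time_s: 12.43
position: [0.4997, 0.1424, 0.2864]
tcp_rot: [[0.95, -0.0, -0.311], [0.311, 0.0, 0.95], [-0.0, -1.0, 0.0]]
force: [-1.5, 0.0, 1.0]
opening: 0.133
```

Request:
{"api": "send_rows", "payload": {"moves": "8 0 0.7 0 0;8 0 0.5 0 0;8 0 0 0 0;8 0 0 0 0"}}

```text
time_s: 12.77
position: [0.5001, 0.1421, 0.2849]
tcp_rot: [[0.95, 0.001, -0.311], [0.311, -0.001, 0.95], [0.0, -1.0, -0.001]]
force: [0.2, -1.4, 1.0]
opening: 0.137
```

Request:
{"api": "send_rows", "payload": {"moves": "8 0 0.7 0 0;8 0 0.7 0 0;8 0 0 0 0;8 0 0 0 0"}}

```text
time_s: 13.1
position: [0.5, 0.1421, 0.2836]
tcp_rot: [[0.95, 0.0, -0.311], [0.311, -0.001, 0.95], [0.0, -1.0, -0.001]]
force: [0.7, -2.5, -0.0]
opening: 0.134
```

Request:
{"api": "send_rows", "payload": {"moves": "8 0 0.7 0 0;8 0 0.7 0 0;8 0 0 0 0;8 0 0 0 0"}}

```text
time_s: 13.43
position: [0.4999, 0.1421, 0.2822]
tcp_rot: [[0.95, 0.0, -0.311], [0.311, -0.001, 0.95], [0.0, -1.0, -0.001]]
force: [1.2, -2.9, -0.1]
opening: 0.14
```

It's entering the slot. The slight −y force means the rod rubs the rear wall, so ease it forward.

Request:
{"api": "send_rows", "payload": {"moves": "8 0 0 -0.6 0;8 0 0 0 0;8 0 0.7 0 0;8 0 0.7 0 0;8 0 0 0 0;8 0 0 0 0"}}

```text
time_s: 13.93
position: [0.4998, 0.1418, 0.2807]
tcp_rot: [[0.95, -0.0, -0.311], [0.311, 0.0, 0.95], [-0.0, -1.0, 0.0]]
force: [-0.3, -1.5, 0.5]
opening: 0.138
```

Request:
{"api": "send_rows", "payload": {"moves": "8 0 0.8 0 0;8 0 0.8 0 0;8 0 0.8 0 0;8 0 0 0 0;8 0 0 0 0"}}

```text
time_s: 14.35
position: [0.4998, 0.1418, 0.2782]
tcp_rot: [[0.95, -0.0, -0.311], [0.311, 0.0, 0.95], [-0.0, -1.0, 0.0]]
force: [1.4, -2.3, -1.0]
opening: 0.136
```

Request:
{"api": "send_rows", "payload": {"moves": "8 0 0 -0.5 0;8 0 0.8 0 0;8 0 0.8 0 0;8 0 0.8 0 0;8 0 0 0 0;8 0 0 0 0"}}

```text
time_s: 14.85
position: [0.4998, 0.1415, 0.2759]
tcp_rot: [[0.95, -0.001, -0.311], [0.311, 0.0, 0.95], [-0.001, -1.0, 0.001]]
force: [0.6, 0.6, 0.1]
opening: 0.136
```

Request:
{"api": "send_rows", "payload": {"moves": "8 0 0.7 0 0;8 0 0.7 0 0;8 0 0.7 0 0;8 0 0 0 0;8 0 0 0 0"}}

```text
time_s: 15.27
position: [0.5, 0.1414, 0.2739]
tcp_rot: [[0.95, -0.0, -0.311], [0.311, 0.0, 0.95], [-0.0, -1.0, 0.0]]
force: [-0.2, 0.2, -1.0]
opening: 0.138
```

Request:
{"api": "send_rows", "payload": {"moves": "8 0 0.7 0 0;8 0 0.7 0 0;8 0 0.7 0 0;8 0 0 0 0;8 0 0 0 0"}}

```text
time_s: 15.68
position: [0.5, 0.1413, 0.2718]
tcp_rot: [[0.95, -0.0, -0.311], [0.311, 0.0, 0.95], [-0.0, -1.0, 0.0]]
force: [-0.3, -0.5, -0.5]
opening: 0.137
```

Free sliding, tip about 15 mm deep.

Request:
{"api": "send_rows", "payload": {"moves": "8 0 0.8 0 0;8 0 0.8 0 0;8 0 0.8 0 0;8 0 0 0 0;8 0 0 0 0"}}

```text
time_s: 16.1
position: [0.5, 0.1413, 0.2694]
tcp_rot: [[0.95, -0.0, -0.311], [0.311, -0.0, 0.95], [-0.0, -1.0, 0.0]]
force: [0.0, 0.0, -1.6]
opening: 0.133
```

Request:
{"api": "send_rows", "payload": {"moves": "8 0 0.8 0 0;8 0 0.8 0 0;8 0 0.8 0 0;8 0 0 0 0;8 0 0 0 0"}}

```text
time_s: 16.52
position: [0.5, 0.1413, 0.267]
tcp_rot: [[0.95, -0.0, -0.311], [0.311, 0.0, 0.95], [-0.0, -1.0, 0.0]]
force: [-0.6, 0.6, -0.2]
opening: 0.134
```

Request:
{"api": "send_rows", "payload": {"moves": "8 0 0.8 0 0;8 0 0.8 0 0;8 0 0.8 0 0;8 0 0 0 0;8 0 0 0 0"}}

```text
time_s: 16.93
position: [0.5003, 0.1413, 0.2652]
tcp_rot: [[0.95, 0.001, -0.311], [0.311, -0.0, 0.95], [0.001, -1.0, -0.0]]
force: [-0.5, -0.2, 5.5]
opening: 0.137
```

Tab contact at about 21 mm depth. Push gently.

Request:
{"api": "send_rows", "payload": {"moves": "8 0 0.7 0 0;8 0 0.7 0 0;8 0 0.7 0 0;8 0 0 0 0"}}

```text
time_s: 17.27
position: [0.5003, 0.1413, 0.263]
tcp_rot: [[0.95, 0.001, -0.311], [0.311, -0.0, 0.95], [0.001, -1.0, -0.0]]
force: [-0.6, 0.4, 5.2]
opening: 0.138
```

Request:
{"api": "send_rows", "payload": {"moves": "8 0 0.7 0 0;8 0 0.7 0 0;8 0 0.7 0 0;8 0 0 0 0"}}

```text
time_s: 17.6
position: [0.5004, 0.1413, 0.2611]
tcp_rot: [[0.95, 0.001, -0.311], [0.311, 0.0, 0.95], [0.001, -1.0, -0.0]]
force: [-0.9, -0.7, 5.5]
opening: 0.134
```

Request:
{"api": "send_rows", "payload": {"moves": "8 0 0.7 0 0;8 0 0.5 0 0;8 0 0 0 0"}}

```text
time_s: 17.85
position: [0.5004, 0.1413, 0.26]
tcp_rot: [[0.95, 0.001, -0.311], [0.311, 0.0, 0.95], [0.001, -1.0, -0.0]]
force: [-1.3, -0.3, 6.5]
opening: 0.133
```

Request:
{"api": "send_rows", "payload": {"moves": "8 0 0.5 0 0;8 0 0.5 0 0;8 0 0 0 0;8 0 0 0 0"}}

```text
time_s: 18.18
position: [0.5003, 0.1414, 0.2589]
tcp_rot: [[0.95, 0.001, -0.311], [0.311, 0.0, 0.95], [0.001, -1.0, -0.0]]
force: [-1.6, 0.4, 5.9]
opening: 0.14
```

Run:
```python
from h import *
to([.5,.141,.255])
for n in("top","side"):
    c=capture(n);print(n,search_frame(c,"cover_top")[:1],[(m["p"],m["pixel"],atz(c,m["pixel"],.195)) for m in mark_of(c,"cover_top")])
```

```text
t 18.1833 pos [0.5003 0.1414 0.2589] yaw 18.136094127256975 F [-1.5963  0.438   5.8854] open 12.196885252077713 J [  3.4478  19.5275  94.5489   0.0092  65.8622 -14.6921]
shift [-0.4585  3.9475 -0.2628]
top [{'bbox': [258.3, 208.7, 310.8, 330.6], 'p': 0.82}] [(0.71, [267.0, 287.2], array([0.5214, 0.0805, 0.195 ]))]
side [{'bbox': [269.6, 253.5, 411.8, 275.5], 'p': 0.8}] [(0.78, [254.0, 338.6], array([0.5225, 0.0715, 0.195 ]))]
```

The cover sprang ajar: its top edge moved about 37 mm forward in both views. Withdraw the key straight up.

Request:
{"api": "send_rows", "payload": {"moves": "8 0 0 0 0;8 0 -2 0 0;8 0 -5 0 0;8 0 -8 0 0;8 0 -8 0 0;8 0 -8 0 0;8 0 -8 0 0;8 0 -10 0 0;8 0 -10 0 0;8 0 -5 0 0;8 0 0 0 0"}}

```text
time_s: 19.4
position: [0.501, 0.1414, 0.324]
tcp_rot: [[0.95, 0.004, -0.311], [0.311, 0.0, 0.95], [0.003, -1.0, -0.001]]
force: [-0.0, 0.3, -1.2]
opening: 0.135
```

Run:
```python
from h import *
to([.4849,-.3876,.3],-20)
to([.4849,-.3876,.3])
```

```text
turn 38.143214187205956
t 19.4 pos [0.501  0.1414 0.324 ] yaw 18.14321418720596 F [-0.0435  0.3346 -1.2281] open 11.721761427137382 J [  3.4477  15.6218  89.2788   0.0023  74.8977 -14.696 ]
shift [ 165.7914   24.0333 -502.6038]
t 19.4 pos [0.501  0.1414 0.324 ] yaw 18.14321418720596 F [-0.0435  0.3346 -1.2281] open 11.721761427137382 J [  3.4477  15.6218  89.2788   0.0023  74.8977 -14.696 ]
shift [-180.114    23.8442 -497.6599]
```

Request:
{"api": "send_rows", "payload": {"moves": "8 -9 0 -24.9 0;8 -9 0 -24.9 0;8 -9 0 -24.9 0;8 -9 0 -24.9 0;8 -9 0 -24.9 0;8 -9 0 -24.9 0;8 -9 0 -24.9 0;8 -9 0 -24.9 0;8 -9 0 -24.9 0;8 -9 0 -24.9 0;8 -9 0 -24.9 0;8 -9 0 -24.9 0;8 -9 0 -24.9 0;8 -9 0 -24.9 0;8 -9 0 -24.9 0;8 -9 0 -24.9 0;8 -9 0 -24.9 0;8 -9 0 -24.9 0;8 -9 0 -24.9 0;8 -9 0 -24.9 0"}}

```text
time_s: 21.07
position: [0.4836, -0.3891, 0.3216]
tcp_rot: [[0.95, -0.001, -0.311], [0.311, 0.001, 0.95], [-0.0, -1.0, 0.001]]
force: [-0.4, -0.4, -0.9]
opening: 0.135
```

Request:
{"api": "send_rows", "payload": {"moves": "8 0 20 0 6.4;8 0 20 0 6.4;8 0 20 0 6.4;8 0 20 0 6.4;8 0 20 0 6.4;8 0 20 0 6.14;8 0 16 0 0;8 0 0 0 0;8 0 0 0 0"}}

```text
time_s: 21.82
position: [0.4835, -0.3874, 0.1851]
tcp_rot: [[0.94, -0.002, 0.342], [-0.342, 0.002, 0.94], [-0.003, -1.0, 0.002]]
force: [0.3, -1.5, -0.6]
opening: 0.131
```

Run:
```python
from h import *
to([.4849,-.3876,.167],-20)
ims=[]
for n in("top","side"):
    L=[capture(n) for _ in range(3)];c=L[-1]
    a=np.mean([x["image"].astype(float) for x in L],0).astype(np.uint8)
    e=np.array(read_state()["position"]);e[2]-=.087
    print(n,proj(c,[e,[.4849,-.3876,.08]]),[(m["p"],m["pixel"]) for t in("key_tip","hole_right") for m in mark_of(c,t)])
    u,v=np.round(proj(c,[.4849,-.3876,.09])[0]).astype(int);print(u-28,v-35)
    ims.append(cv2.resize(a[v-35:v+35,u-28:u+28],None,fx=7,fy=7,interpolation=cv2.INTER_CUBIC))
cv2.imwrite("pics/r1.png",np.hstack(ims))
```

```text
turn 0.015465872792812974
t 21.8167 pos [ 0.4835 -0.3874  0.1851] yaw -19.984534127207187 F [ 0.2718 -1.5328 -0.6476] open 11.43053504007369 J [-49.0243  32.3095  84.8994   0.0022  62.9674 -29.0406]
shift [ 1.3841 18.1277  0.2823]
top [[484.1934 285.8233]
 [481.361  285.9287]] [(0.3, [273.6, 262.0]), (0.81, [286.6, 480.2]), (0.51, [277.2, 447.6])]
455 251
side [[418.5426 151.1446]
 [417.2839 157.3467]] [(0.47, [150.3, 420.6]), (0.93, [161.8, 418.2])]
390 119
```

View pics/r1.png

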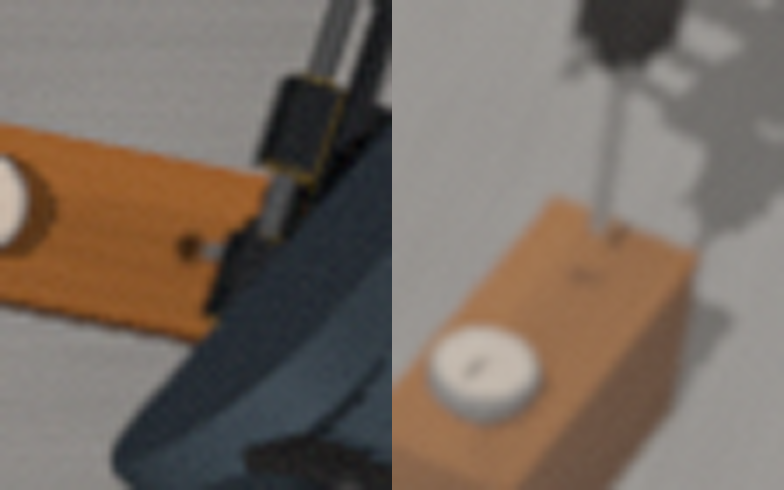

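Hole at top pixel ≈(285.7, 481.7) and side ≈(157.9, 416.7); both match the predicted hole within about 1 px. The rod tip lines up after a ~2 mm +x shift. Lower into the hole.

Request:
{"api": "send_rows", "payload": {"moves": "8 1.1 4 0 0;8 1 4 0.3 0;8 0 4 0 0;8 0 3 0 0;8 0 2 0 0;8 0 2 0 0;8 0 2 0 0;8 0 2 0 0;8 0 0 0 0;8 0 0 0 0"}}

```text
time_s: 23.15
position: [0.4861, -0.3884, 0.1632]
tcp_rot: [[0.94, -0.0, 0.342], [-0.342, 0.0, 0.94], [-0.0, -1.0, 0.0]]
force: [-0.0, 0.5, -1.3]
opening: 0.136
```

Request:
{"api": "send_rows", "payload": {"moves": "8 0 2 0 0;8 0 2 0 0;8 0 2 0 0;8 0 2 0 0;8 0 0 0 0"}}

```text
time_s: 23.57
position: [0.4859, -0.3881, 0.1547]
tcp_rot: [[0.94, -0.001, 0.342], [-0.342, 0.001, 0.94], [-0.001, -1.0, 0.001]]
force: [0.6, -0.2, -1.1]
opening: 0.138
```

Request:
{"api": "send_rows", "payload": {"moves": "8 0 4 0 0;8 0 4 0 0;8 0 4 0 0;8 0 4 0 0;8 0 4 0 0;8 0 4 0 0;8 0 0 0 0"}}

```text
time_s: 24.15
position: [0.4856, -0.3879, 0.1301]
tcp_rot: [[0.94, -0.001, 0.342], [-0.342, 0.002, 0.94], [-0.002, -1.0, 0.001]]
force: [0.6, 0.1, 0.0]
opening: 0.136
```

Request:
{"api": "send_rows", "payload": {"moves": "8 0 4 0 0;8 0 4 0 0;8 0 4 0 0;8 0 4 0 0;8 0 4 0 0;8 0 4 0 0;8 0 4 0 0;8 0 0 0 0"}}

```text
time_s: 24.82
position: [0.4857, -0.3879, 0.1022]
tcp_rot: [[0.94, -0.001, 0.342], [-0.342, 0.001, 0.94], [-0.002, -1.0, 0.001]]
force: [-1.2, 0.6, -1.4]
opening: 0.136
```

Going down to seating.

Request:
{"api": "send_rows", "payload": {"moves": "8 0 2 0 0;8 0 2 0 0;8 0 2 0 0;8 0 1 0 0;8 0 0.7 0 0;8 0 0 0 0;8 0 0 0 0"}}

```text
time_s: 25.4
position: [0.4862, -0.3885, 0.0956]
tcp_rot: [[0.94, 0.0, 0.342], [-0.342, -0.0, 0.94], [0.0, -1.0, -0.0]]
force: [1.0, 0.8, -0.6]
opening: 0.137
```

Request:
{"api": "send_rows", "payload": {"moves": "8 0 0.6 0 0;8 0 0.6 0 0;8 0 0.4 0 0;8 0 0 0 0;8 0 0 0 0"}}

```text
time_s: 25.82
position: [0.4862, -0.3884, 0.094]
tcp_rot: [[0.94, 0.0, 0.342], [-0.342, -0.0, 0.94], [0.0, -1.0, -0.0]]
force: [-0.2, 0.5, -0.6]
opening: 0.137
```

Request:
{"api": "send_rows", "payload": {"moves": "20 0 0 0 0;30 0 0 0 0;45 0 0 0 0;60 0 0 0 0;60 0 0 0 0;60 0 0 0 0;60 0 0 0 0;60 0 -8 0 0;60 0 -12 0 0;60 0 -20 0 0;60 0 -30 0 0;60 0 -40 0 0;60 0 -40 0 0;60 0 -40 0 0;0 0 -20 0 0;0 0 0 0 0"}}

```text
time_s: 27.15
position: [0.4885, -0.3908, 0.3124]
tcp_rot: [[0.94, 0.01, 0.342], [-0.342, -0.011, 0.94], [0.013, -1.0, -0.007]]
force: [0.8, -0.6, -0.3]
opening: 0.612
```

Run:
```python
from h import *
to([.5,0,.3],18.2)
c=capture("side");P=cloud(c)
q=P[(P[:,2]>.09)&(P[:,2]<.15)&(P[:,0]>.42)&(P[:,0]<.56)&(P[:,1]<-.36)&(P[:,1]>-.46)];print("key",q.mean(0),q.min(0),q.max(0))
ims=[]
u,v=np.round(proj(c,[.484,-.3875,.12])[0]).astype(int)
a=cv2.resize(c["image"][v-30:v+50,u-40:u+40],None,fx=5,fy=5,interpolation=cv2.INTER_CUBIC)
c=capture("top");b=cv2.resize(c["image"][200:320,210:330],(400,400),interpolation=cv2.INTER_CUBIC)
cv2.imwrite("pics/c1.png",np.hstack([a,b]))
P=cloud(c)
f=np.array([.312,-.95]);yd=np.array([-.95,-.312]);C=np.array([.4898,.172])
X=(P[:,:2]-C)@f;Y=(P[:,:2]-C)@yd
for lo in range(-130,130,40):
    m=(Y*1000>lo)&(Y*1000<lo+40)&(X>.075)&(X<.15)&(P[:,2]>.15)
    if m.sum():
        t=m&(P[:,2]>P[m,2].max()-.008);print(lo,m.sum(),"top fwd",np.percentile(X[t],[5,50,95]),"z",P[m,2].max())
```

```text
turn -38.1843517096309
t 27.15 pos [ 0.4885 -0.3908  0.3124] yaw -19.984351709630904 F [ 0.8359 -0.6037 -0.256 ] open 53.27645635620408 J [-48.8869  25.0973  76.2348   0.0058  77.8044 -28.901 ]
shift [133.0217  12.4154 367.6784]
key [ 0.4835 -0.3837  0.1175] [ 0.4742 -0.4014  0.0902] [ 0.4947 -0.3705  0.1396]
-130 72 top fwd [0.1021 0.1042 0.1059] z 0.1985083871882638
-90 73 top fwd [0.1025 0.1043 0.1059] z 0.20040247703262049
-50 81 top fwd [0.0991 0.1038 0.1059] z 0.19798602710378987
-10 161 top fwd [0.0816 0.1031 0.1059] z 0.19840537420427995
30 75 top fwd [0.1024 0.104  0.1061] z 0.19967655952258423
70 75 top fwd [0.1017 0.104  0.106 ] z 0.1975800376254342
110 73 top fwd [0.1022 0.1041 0.1058] z 0.1982767555386098
```

View pics/c1.png

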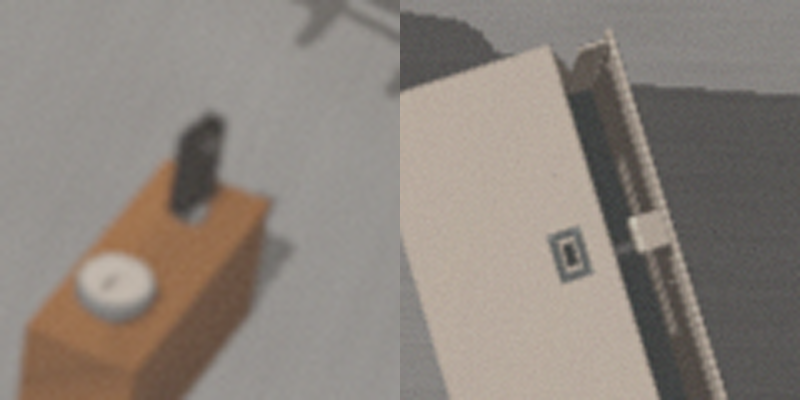

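Key is seated upright in the hole as before (collar on the stand, grip top z ≈ 0.14), and the thermometer is unmoved. The cover is ajar with a dark gap about 38 mm wide. Next, put the closed fingers in the gap 65 mm off centre.

Request:
{"api": "send_rows", "payload": {"moves": "0 0 0 0 -6.36;0 0 0 0 -6.36;0 0 0 0 -6.36;0 0 0 0 -6.36;0 0 0 0 -6.36;0 0 0 0 -6.38;0 0 0 0 0;0 0 0 0 0"}}

```text
time_s: 27.92
position: [0.4854, -0.3877, 0.3022]
tcp_rot: [[0.951, -0.002, -0.309], [0.309, 0.003, 0.951], [-0.001, -1.0, 0.004]]
force: [-0.3, -0.0, -0.2]
opening: 0.016
```

Run:
```python
from h import *
to([.5762,.1178,.30])
```

```text
t 27.9167 pos [ 0.4854 -0.3877  0.3022] yaw 18.00903098086898 F [-0.3351 -0.0311 -0.198 ] open 1.3720812274366216 J [-48.9062  25.6807  76.8693   0.0032  77.6678 -66.9158]
shift [242.62     3.415  452.6077]
```

Request:
{"api": "send_rows", "payload": {"moves": "0 13 0 24 0;0 13 0 24 0;0 13 0 24 0;0 13 0 24 0;0 13 0 24 0;0 13 0 24 0;0 13 0 24 0;0 13 0 24 0;0 13 0 24 0;0 13 0 24 0;0 13 0 24 0;0 13 0 24 0;0 13 0 24 0;0 13 0 24 0;0 13 0 24 0;0 13 0 24 0;0 13 0 24 0;0 13 0 24 0;0 8.6 0 20.6 -0.19;0 0 0 0 0"}}

```text
time_s: 29.58
position: [0.5748, 0.1213, 0.3031]
tcp_rot: [[0.949, -0.002, -0.317], [0.317, 0.002, 0.949], [-0.001, -1.0, 0.003]]
force: [-0.6, -0.3, 0.1]
opening: 0.009
```

Request:
{"api": "send_rows", "payload": {"moves": "0 0 20 0 0;0 0 20 0 0;0 0 20 0 0;0 0 15 0 0;0 0 0 0 0;0 0 0 0 0"}}

```text
time_s: 30.08
position: [0.5746, 0.1166, 0.2279]
tcp_rot: [[0.95, -0.003, -0.313], [0.313, -0.0, 0.95], [-0.003, -1.0, 0.001]]
force: [0.8, -0.3, 0.5]
opening: 0.001
```

Run:
```python
from h import *
to([.5762,.1178,.165])
c=capture("top");s=capture("side")
cv2.imwrite("pics/g1.png",np.hstack([cv2.resize(x["image"][a:a+120,b:b+120],(400,400),interpolation=cv2.INTER_CUBIC) for x,a,b in((c,190,210),(s,190,230))]))
```

```text
t 30.0833 pos [0.5746 0.1166 0.2279] yaw 18.264324111100077 F [ 0.7746 -0.3049  0.5042] open 0.11044358576735971 J [  0.571   26.9469  87.3155  -0.0183  65.915  -17.6858]
shift [ 2.0744 62.9157  0.5553]
```

View pics/g1.png

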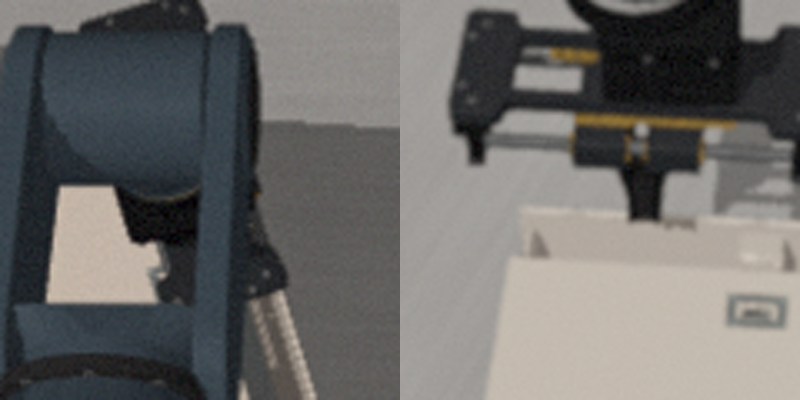

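Fingertips (side crop ≈(645,220)) hover ~30 mm above the gap, consistent with the plan. Going in slowly.

Request:
{"api": "send_rows", "payload": {"moves": "0 0 8 0 0;0 0 8 0 0;0 0 5 0 0;0 0 5 0 0;0 0 5 0 0;0 0 5 0 0;0 0 0 0 0"}}

```text
time_s: 30.77
position: [0.5746, 0.1173, 0.1916]
tcp_rot: [[0.949, -0.002, -0.315], [0.315, -0.0, 0.949], [-0.002, -1.0, 0.001]]
force: [-1.0, -0.5, 1.6]
opening: 0.001
```

Request:
{"api": "send_rows", "payload": {"moves": "0 0 5 0 0;0 0 5 0 0;0 0 5 0 0;0 0 5 0 0;0 0 5 0 0;0 0 0 0 0"}}

```text
time_s: 31.27
position: [0.5746, 0.1173, 0.1666]
tcp_rot: [[0.949, -0.002, -0.315], [0.315, -0.0, 0.949], [-0.002, -1.0, 0.001]]
force: [0.2, -0.2, -0.1]
opening: 0.008
```

Request:
{"api": "send_rows", "payload": {"moves": "0 0 2.3 -4.1 0;0 0 2.3 -4.1 0;0 0 2.3 -4.1 0;0 0 2.3 -4.1 0;0 0 2.3 -4.1 0;0 0 1.8 -4.7 0;0 0 1.8 -4.7 0;0 0 1.8 -4.7 0;0 0 1.8 -4.7 0;0 0 1.8 -4.7 0;0 0 2 -4.5 0;0 0 0 0 0"}}

```text
time_s: 32.27
position: [0.5908, 0.07, 0.1448]
tcp_rot: [[0.949, -0.001, -0.315], [0.315, -0.001, 0.949], [-0.001, -1.0, -0.001]]
force: [-0.6, -0.2, -0.1]
opening: 0.005
```

Request:
{"api": "send_rows", "payload": {"moves": "0 0 3.4 -5 0;0 0 3.4 -5 0;0 0 3.4 -5 0;0 0 3.4 -5 0;0 0 3.4 -5 0;0 0 4.4 -4.1 0;0 0 4.4 -4.1 0;0 0 4.4 -4.1 0;0 0 4.4 -4.1 0;0 0 4.4 -4.1 0;0 0 0 0 0"}}

```text
time_s: 33.18
position: [0.6048, 0.0272, 0.1053]
tcp_rot: [[0.949, -0.001, -0.314], [0.314, -0.0, 0.949], [-0.001, -1.0, 0.0]]
force: [0.1, -0.3, 0.2]
opening: 0.006
```

```bash
cat >> h.py <<'E'
def cover():
    f=np.array([.312,-.95]);yd=np.array([-.95,-.312]);C=np.array([.4895,.173])
    for n in("top","side"):
        P=cloud(capture(n));X=(P[:,:2]-C)@f;Y=(P[:,:2]-C)@yd
        for lo,hi in((.03,.12),(-.12,-.09)):
            m=(Y>lo)&(Y<hi)&(X>.075)&(X<.3)&(P[:,2]>.008)
            if m.sum()<10:continue
            a=np.arctan2(X[m]-.066,P[m,2]-.012);r=np.hypot(X[m]-.066,P[m,2]-.012);k=(r<.2)&(r>.1)
            if k.sum():print(n,lo,m.sum(),"rmax",r.max(),"theta",np.percentile(a[k],[10,50,90]))
E
python3 - <<'E'
from h import *
to([.6,.02,.1]);cover()
E
```

```text
t 33.1833 pos [0.6048 0.0272 0.1053] yaw 18.33057793115689 F [ 0.0595 -0.3331  0.2344] open 0.48021289623673047 J [ -7.976   37.3622  90.5761  -0.0225  52.1396 -26.2927]
shift [-6.8453  5.2872 -5.3647]
top 0.03 5223 rmax 0.7688522672791824 theta [0.914  0.9315 0.9511]
side 0.03 2202 rmax 0.6234962363944496 theta [0.9195 0.9412 0.9642]
side -0.12 1445 rmax 0.4514811525581167 theta [0.3929 0.9341 0.9605]
```

Cover is at about 0.93 rad. Continue along the arc.

Request:
{"api": "send_rows", "payload": {"moves": "0 0 5 -3.3 0;0 0 5 -3.3 0;0 0 5 -3.3 0;0 0 5 -3.3 0;0 0 5 -3.3 0;0 0 4.7 -1.8 0;0 0 4.7 -1.8 0;0 0 4.7 -1.8 0;0 0 4.7 -1.8 0;0 0 4.7 -1.8 0;0 0 4.7 -1.8 0;0 0 4.3 -1 0;0 0 4.3 -1 0;0 0 4.3 -1 0;0 0 4 -1 0;0 0 0 0 0;0 0 0 0 0"}}

```text
time_s: 34.7
position: [0.6147, -0.0016, 0.0361]
tcp_rot: [[0.949, -0.001, -0.315], [0.315, 0.0, 0.949], [-0.0, -1.0, 0.0]]
force: [-0.3, -0.1, 0.5]
opening: 0.008
```

Run:
```python
from h import *
to([.6,.02,.1]);cover()
```

```text
t 34.7 pos [ 0.6147 -0.0016  0.0361] yaw 18.36437041653123 F [-0.3252 -0.0639  0.5299] open 0.7277154293864879 J [-10.5549  43.8236  90.9607   0.0026  45.2487 -28.9211]
shift [ -7.1909 -63.9368  25.1773]
top 0.03 6513 rmax 0.7409595328334025 theta [1.4873 1.5104 1.5349]
side 0.03 1829 rmax 0.5445863623772308 theta [1.5013 1.5175 1.5356]
side -0.12 1137 rmax 0.3963343683130821 theta [0.7036 0.9378 1.5273]
```

The cover rests on its stop (~1.5). Retreat up, clear of everything, and check.

Request:
{"api": "send_rows", "payload": {"moves": "0 0 -10 0 0;0 0 -25 0 0;0 0 -35 0 0;0 0 -35 0 0;0 0 -35 0 0;0 0 -35 0 0;0 0 -35 0 0;0 0 -30 0 0;0 0 0 0 0;0 0 0 0 0;0 0 0 0 0"}}

```text
time_s: 35.72
position: [0.6142, -0.0014, 0.2766]
tcp_rot: [[0.949, -0.0, -0.315], [0.315, 0.0, 0.949], [-0.0, -1.0, 0.0]]
force: [0.3, 0.3, -0.4]
opening: 0.003
```

Run:
```python
from h import *
to([.6,.02,.1]);cover()
s=capture("side");P=cloud(s)
q=P[(P[:,2]>.09)&(P[:,2]<.15)&(P[:,0]>.42)&(P[:,0]<.56)&(P[:,1]>-.46)&(P[:,1]<-.24)]
for a in(q[q[:,1]<-.36],q[q[:,1]>-.34]):print(len(a),a.mean(0),a.min(0),a.max(0))
for t in("pail","bottle"):
    print(t,[atz(s,m["pixel"],0) for m in mark_of(s,t)[:1]])
cv2.imwrite("pics/f1.png",np.hstack([cv2.resize(s["image"][100:420,160:480],(440,440)),cv2.resize(s["image"][125:195,380:450],(350,440),interpolation=cv2.INTER_CUBIC)]))
```

```text
t 35.7167 pos [ 0.6142 -0.0014  0.2766] yaw 18.375437615288487 F [ 0.321   0.3257 -0.45  ] open 0.28795273412785377 J [-10.5459  26.2625  80.033   -0.0015  73.7176 -28.9209]
shift [ -6.6526 176.6227  24.7979]
top 0.03 5995 rmax 0.7269689075734017 theta [1.4891 1.5116 1.5357]
top -0.12 681 rmax 0.6217975515800901 theta [1.4978 1.539  1.5585]
side 0.03 4086 rmax 0.7142753903702727 theta [1.4991 1.518  1.5366]
side -0.12 1660 rmax 0.6189388402244744 theta [1.5018 1.5195 1.5347]
162 [ 0.4834 -0.3838  0.1173] [ 0.4744 -0.4059  0.0901] [ 0.4946 -0.3686  0.1405]
160 [ 0.4991 -0.3017  0.0989] [ 0.4814 -0.326   0.0902] [ 0.5185 -0.2824  0.1056]
pail [array([ 0.6927, -0.3315,  0.    ])]
bottle [array([0.6739, 0.3863, 0.    ])]
```

View pics/f1.png

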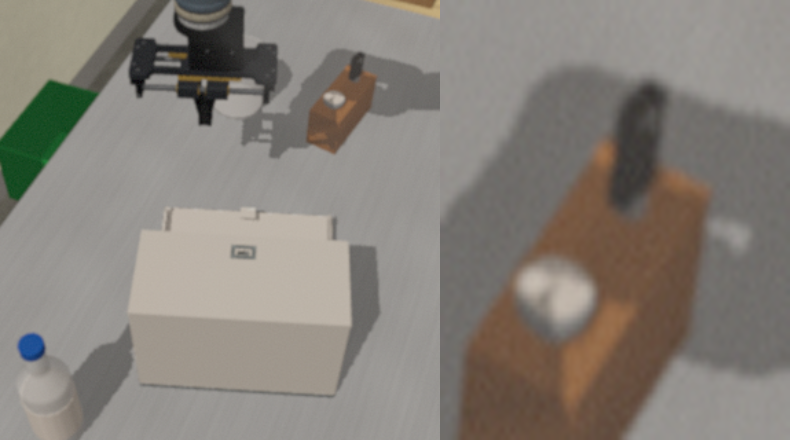

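The cover lies flat. The key is seated as at the start (grip top z 0.1405 now, 0.1401 before), and the arm is clear of everything.

```bash
python3 -c "
from rig import *
print(hand_in())"
```

```text
the job is handed in; nothing more can be done
None
```

The job is done and handed in at about 36 s of the 64 s. No verdict was reported.

- **Catch:** I took the key from the right hole and pushed it through the slot. It met the tab about 21 mm down, with about 6.5 N the highest force read at the end of a move. The cover sprang ajar with the key still in the slot.
- **Key:** It is back in its hole. Its grip top reads 0.1405 m now against 0.1401 m at the start, and it looks upright in the last picture.
- **Cover:** I swung it down with the closed fingers, 65 mm off centre. Both cameras put it at about 1.5 rad, on its stop, after the hand had withdrawn.
- **Other things:** The thermometer, pail and bottle show only measurement scatter from their starting places: about 1 mm, 3 mm and 1–12 mm. The bottle's larger figure is against its first side-camera reading; against the first top-camera reading it is within about 3 mm, and the hand never went near it.
- **Disagreement:** The cameras differed by 1–4 mm on where the slot was. I settled it by feel, easing forward when the rod rubbed the slot's rear wall with about 3 N.
- **Robot:** The arm is holding clear about 0.28 m up, with no contact force beyond noise.

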